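# Open the child-resistant disinfectant jar at the tattoo bench

## Task

Open the clamped amber disinfectant jar: press its white child-resistant cap down and, keeping it pressed, turn it counter-clockwise until it unlocks, firmly but without ramming or wrenching it. Lift the cap off and set it gently in the free end of the metal instrument tray, flat on the tray's floor with its top upwards, then let go. Leave the inks, the drink and everything else on the bench and in the tray where they are.

Things in the scene. Friction and masses are not known exactly. Their poses are not given: they have to be found in the camera images.
- cap_mid (a point): the white ribbed child-resistant cap on the jar, 52 mm across, 34 mm tall, a loose part of about 50 g; the point is on its axis, half-way up, z up. Its top 10 mm is a plain round disc, the best place to pinch; grip it with 40 N or more. At rest it stands raised on an inner spring, held by hidden latches, and spins idly; let go, it springs up again
- cap_top (a point): centre of the cap's top, 17 mm above its middle. Pushing it down meets a soft spring (4 N at first, 0.8 N more per mm), then a rigid bottom at a depth of 3.5 to 12 mm that differs from jar to jar and is not given: feel for it. The teeth mesh only in the last 2 mm, so turn counter-clockwise (from above) with it pushed on the bottom, 15 to 22 N; a 45 N load on the jar, sideways push and twist included, breaks it
- collar (a joint): collar with six teeth, 60 degrees apart, hidden under the cap, in rad: 0 = locked, as at the start (hard stop against clockwise turning); grows counter-clockwise from above; drag 0.08 N m; stays where left. From 0.95 the latches are drawn in and the cap lifts off; it turns on to a stop at 2.6
- neck (a point): foot of the jar's neck on its axis, 106 mm above the jar's origin. In the neck sits the collar, which turns with the cap only while the cap is pushed home; a tooth of the cap may first land on a tooth of the collar (2 mm short of the bottom) and has to be turned off it, still pushing, before it drops in; up to 1 rad of turning is lost so at each new grasp
- bottle: amber jar, 76 mm across, neck 26 mm across from 106 mm up, fixed upright in a round steel holder (100 mm across), so it neither moves nor turns; origin under the holder's centre, z up. The shut cap spans 125 to 159 mm above the origin; the shoulder is 104 mm up at the neck, 97 mm at 34 mm radius. The cap must rise 20 mm to clear the neck
- tray: aluminium instrument tray, outside 150 mm (x) by 240 mm (y), 35 mm high, walls and floor 3 mm, fixed; origin at the centre of its underside. Its -y end holds two small things, its +y end is free
- tray_free (a point): the middle of the free end of the tray's floor, 45 mm along the tray's +y from its centre, at the height of the floor's upper face; the place for the cap
- ink_red_mid (a point): red dropper bottle, 34 mm across and 92 mm tall, standing upright; bystander, leave alone. Point at its centre, half-way up (46 mm)
- ink_green_mid (a point): green dropper bottle, 34 mm across and 92 mm tall, standing upright; bystander, leave alone. Point at its centre, half-way up (46 mm)
- ink_black_mid (a point): black dropper bottle, 34 mm across and 92 mm tall, standing upright; bystander, leave alone. Point at its centre, half-way up (46 mm)
- squeeze_mid (a point): white squeeze bottle with blue collar and a spout, 60 mm across, 175 mm tall; bystander. Point half-way up
- coffee_mid (a point): paper coffee cup with a white lid, 80 mm across, 105 mm tall; bystander. Point half-way up
- grip_mid (a point): knurled steel machine grip, 26 mm across, 45 mm tall, standing in the tray's -y end; bystander. Point half-way up
- cartridges_mid (a point): small blue cartridge box 45 x 30 x 22 mm in the tray's -y end; bystander. Point half-way up
Mind the look-alikes: they are no part of the job. What is shaped like the bottle but purple or red is not meant. There is more than one size of the part that bears cap_mid; the job needs the larger.

How it is judged:
By the outcome, as a careful person would: the job done as asked, in the order asked, and still so for the second after the job is handed in, with the robot touching nothing.
It also fails if it takes over 72 s, if anything falls off the work surface, if the arm or the gripper's body presses on something with over 40 N, if the wrist force passes 120 N, or if a joint passes its speed limit or range.

## Robot

A 6-joint arm with a two-finger parallel gripper is mounted at the origin on the work surface. World frame = base frame: x ahead of the robot, y to its left, z up, the work surface at z = 0. Lengths are in m, angles in rad, forces in N, time in s.
With the tool pointing down it reaches from about 0.25 to 0.725 m from the base axis. Payload 4 kg.
Tool frame: the origin (TCP) lies on the mounting face of the last link; the fingertips stand 173 mm ahead of it and the grasp point (between the pads) lies 155 mm ahead of it (r.finger_overhang is the distance from the TCP to the fingertips, in m); z points along the fingers, y is the line along which they close (so a half turn about z gives the same grasp; the last joint's range is limited). The gripper opens to 85 mm and grips with 20 to 120 N. Pads are 22 mm wide; open, the fingers measure 114 mm over their backs; the gripper's body (76 mm by 85 mm) begins 54 mm behind the grasp point. The pads swing forward as they close: fully open they stand 13 mm farther back than shut.
Start: joints at [0, 0.241, 0.005, 1.335, 0, 1.571], TCP at [0.5, 0, 0.405] pointing down, gripper open.
Joint ranges: [-2.72, 2.72], [-1.05, 1.87], [-1.09, 1.28], [-1.99, 2.15], [-1.42, 1.44], [-3.14, 3.14]. Speed limits (rad/s): [2.79, 2.79, 3.14, 3.14, 3.14, 3.14].

## Interface

Orientations are given as a unit quaternion [w, x, y, z].
In Python, from bench import r gives the robot as it stands. The module is installed in compiled form; this text tells all that it offers.
- The arm moves only by the tool carry_out, never from a script. Its argument "moves" is a list of rows, each an object with "delta_pos": the shift along the tool's x, y, z in units of 20 mm (1.0 is 20 mm), a list of three; "angular": the turn, a rotation vector about the tool's x, y, z in units of 6 degrees (1.0 is 6 degrees), a list of three; "jaw": the opening, from 0 (shut) to 1 (fully open). A call has 1 to 20 rows; each row shifts and turns the commanded pose from where the row before left it, along the tool's axes as they then stand; what a row does not reach is not made up. A row lasts 1/10 s, in which the tool goes at most 50 mm and 8.59 degrees, less where a joint would pass 70% of its speed; a pose out of reach is approached as far as the arm can. A call with a number of a shift or a turn outside -1 to 1 is refused whole. A call with a gripper value outside its range is refused whole. The fingers move at their own pace and stop on an object; "grip_force" is the grip in N (left out, the last holds). Time passes only in rows, so rows that do not move let the fingers close. It gives the time, the measured TCP pose, the force, the opening and the grip force at its end, in the units of the state.
- r.sense(): the state, without advancing time (a new reading comes with each control period).
- r.get_image(name): name is "scene" or "side" or "wrist"; returns the picture (400x640x3 uint8, red, green, blue); there is no depth.
- r.get_calibration(name): a dict with "K" (3x3 intrinsics, pixels), "R" (3x3) and "t" (3): a world point X has camera coordinates R X + t. Camera axes: x right, y down, z forward; pixel columns grow to the right and rows downward; lengths in m; the calibration is good to about 2 mm. A picture is of the moment at which its call begins: read the wrist's pose just before it. get_calibration takes no time and is no camera call; for the wrist camera it gives the pose at the moment of the call.
- r.finish_job(): hands the job in; it is judged then, once.
The state is a dict: "time_s": time; "joints": joint angles; "joint_vel": joint speeds; "tau": joint torques, N m; "tcp_pos": TCP position; "orientation": TCP orientation; "force": force on the tool from outside, world axes, zero at the start; "wrist_torque": the same for the moment, N m; "width": finger opening in m; "grasp_force": force on a finger pad.
Only numpy, scipy, OpenCV 4.12 (cv2) and the standard library are available. Lean on these libraries where they do the work, as an engineer would, in place of code of your own. Each camera call takes 0.05 s, during which the arm holds its last target. There are 200 camera calls.

## Working session

There is one attempt and no reset: what is moved stays moved. The work goes in short steps, Python scripts to look and compute and a tool call to move; the robot and the scene stay as the last step left them, time stands still between calls to the robot, and variables do not carry over. Pictures are saved under pics/ and viewed, at most 10 in all, crops included, and the job is handed in when it is done.

Besides the shell and the picture viewer there is one more tool, called after "Request:" as a command line: name --argument value ..., lists and objects as JSON in quotes. carry_out: Moves the arm, as the interface text tells. Shifts and turns lie within -1 to 1; 1 stands for 20 mm of shift or 6 degrees of turn. Its arguments: {"type":"object","properties":{"moves":{"type":"array"},"grip_force":{"type":"number"}},"required":["moves"]}

```bash
mkdir -p pics
python3 - <<'E'
from bench import r
import cv2
for n in ("scene","side"):
    cv2.imwrite(f"pics/{n}0.png",r.get_image(n)[:,:,::-1])
    c=r.get_calibration(n); print(n,c["K"].tolist(),(-c["R"].T@c["t"]).round(3),c["R"].round(3).tolist())
print(r.sense())
E
```

```text
scene [[487.5862974047883, 0.0, 317.9512015753612], [0.0, 487.5862974047883, 194.09614167520584], [0.0, 0.0, 1.0]] [ 0.954 -0.7    1.185] [[0.872, 0.489, 0.013], [0.397, -0.693, -0.601], [-0.285, 0.53, -0.799]]
side [[420.9989878473234, 0.0, 318.4317600637753], [0.0, 420.9989878473234, 195.35116810144763], [0.0, 0.0, 1.0]] [0.437 0.86  0.806] [[-0.986, -0.168, -0.006], [-0.099, 0.609, -0.787], [0.136, -0.776, -0.617]]
{'time_s': 0.1, 'joints': array([6.19499372e-07, 2.41316314e-01, 3.85502333e-03, 1.33519520e+00,
       7.54966918e-06, 1.57080260e+00]), 'joint_vel': array([ 0.00128944, -0.00252747,  0.00265349, -0.00129335, -0.00126465,
        0.00065027]), 'tau': array([-3.57412864e-04, -3.73140085e+01,  2.53010201e+01,  1.07858295e-02,
        2.43542411e-05, -2.54672034e-05]), 'tcp_pos': array([4.99757055e-01, 1.29181114e-06, 4.03910827e-01]), 'orientation': array([-6.60334521e-04,  7.07108476e-01,  7.07104475e-01, -6.55000632e-04]), 'force': array([ 0.14286861, -0.35491909,  0.50405051]), 'wrist_torque': array([ 0.02202273, -0.00813604,  0.00928992]), 'grasp_force': 0.0, 'width': 0.08580376478373741}
```

View pics/scene0.png

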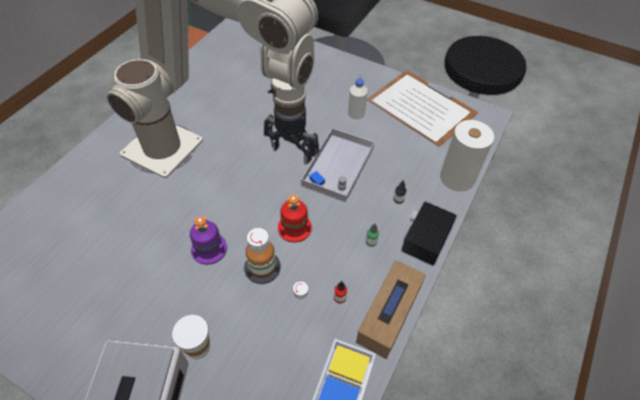

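View pics/side0.png

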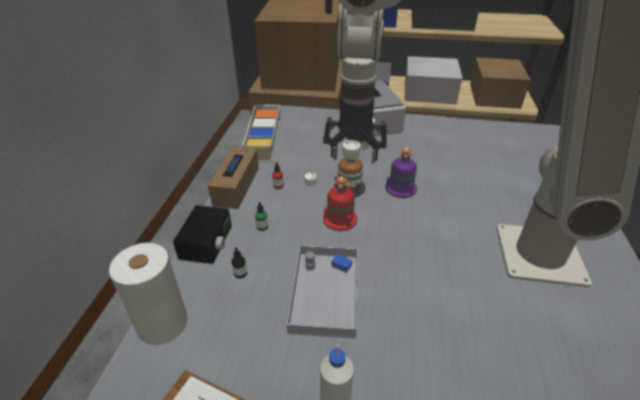

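The scene view shows the amber jar with its white cap at about (258,237). The purple and red look-alikes are at (207,238) and (294,218), a small loose cap is at (300,289), and the tray is around (338,165). In the side view the cap is at (350,148) and the tray around (325,290).

```bash
cat > h.py <<'E'
import numpy as np, cv2
from bench import r
def ray(n,p,c=None):
    c=c or r.get_calibration(n); R,t=np.array(c["R"]),np.array(c["t"])
    d=R.T@np.linalg.solve(c["K"],[p[0],p[1],1.]); return -R.T@t,d/np.linalg.norm(d)
def atz(n,p,z,c=None):
    o,d=ray(n,p,c); return o+d*(z-o[2])/d[2]
def tri(a,b):
    A=np.zeros((3,3));v=np.zeros(3);L=[]
    for o,d in (ray("scene",a),ray("side",b)):
        M=np.eye(3)-np.outer(d,d);A+=M;v+=M@o;L.append((M,o))
    x=np.linalg.solve(A,v); return x,[np.linalg.norm(M@(x-o)) for M,o in L]
def proj(n,X,c=None):
    c=c or r.get_calibration(n); q=np.array(c["K"])@(np.array(c["R"])@np.array(X)+c["t"]); return q[:2]/q[2]
E
python3 - <<'E'
from h import *
print(tri((258,237),(350,147)))
print(atz("scene",(258,237),.159),atz("side",(350,147),.159))
for p in [(338,131),(374,148),(347,197),(303,183)]: print("sc",atz("scene",p,.035).round(3))
for p in [(300,248),(357,248),(357,330),(290,331)]: print("si",atz("side",p,.035).round(3))
a=cv2.imread("pics/scene0.png")[115:295,185:405]; b=cv2.imread("pics/side0.png")[120:340,260:420]
a=cv2.resize(a,None,fx=2,fy=2,interpolation=3); b=cv2.resize(b,None,fx=2.2,fy=2.2,interpolation=3)
o=np.zeros((max(a.shape[0],b.shape[0]),a.shape[1]+b.shape[1],3),np.uint8); o[:a.shape[0],:a.shape[1]]=a;o[:b.shape[0],a.shape[1]:]=b
cv2.imwrite("pics/crop.png",o);print(o.shape)
E
```

```text
(array([ 0.52533201, -0.20549312,  0.15300573]), [np.float64(0.0024466112873154124), np.float64(0.002446611287315436)])
[ 0.52528398 -0.20864674  0.159     ] [ 0.52668455 -0.1940424   0.159     ]
sc [0.475 0.321 0.035]
sc [0.61  0.312 0.035]
sc [0.624 0.096 0.035]
sc [0.485 0.077 0.035]
si [0.616 0.113 0.035]
si [0.472 0.09  0.035]
si [0.449 0.331 0.035]
si [0.588 0.356 0.035]
(484, 792, 3)
```

View pics/crop.png

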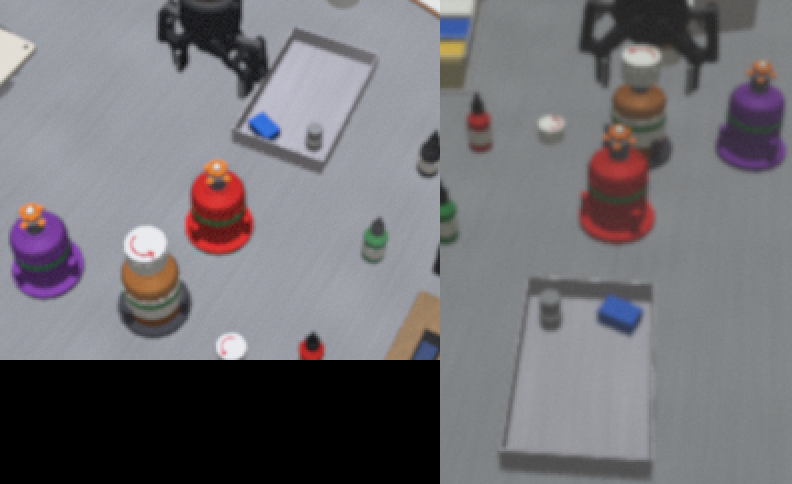

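Run:
```python
from h import *
print("cap",tri((258,235.3),(351.4,144)))
S=lambda u,v:(185+u/2,115+v/2); D=lambda u,v:(260+(u-440)/2.2,120+v/2.2)
print("redknob",tri(S(218,165),D(619,127))[0],"purple",tri(S(32,213),D(762,68))[0])
for a,b in [((295,30),(651,458)),((377,60),(503,452)),((321,159),(530,279)),((236,126),(653,283))]: 
    x,e=tri(S(*a),D(*b));print("tray",x.round(3),np.round(e,4), atz("scene",S(*a),.035).round(3),atz("side",D(*b),.035).round(3))
```

```text
cap (array([ 0.52397163, -0.20608466,  0.16224462]), [np.float64(4.7451150175572014e-05), np.float64(4.745115017553972e-05)])
redknob [ 0.53455066 -0.05332792  0.14738226] purple [ 0.36291875 -0.23205581  0.13805468]
tray [0.453 0.322 0.028] [0.0012 0.0012] [0.458 0.316 0.035] [0.452 0.327 0.035]
tray [0.598 0.335 0.021] [0.0011 0.0011] [0.603 0.323 0.035] [0.594 0.344 0.035]
tray [0.615 0.105 0.031] [0.0005 0.0005] [0.616 0.102 0.035] [0.615 0.109 0.035]
tray [0.474 0.093 0.035] [0.0015 0.0015] [0.476 0.093 0.035] [0.473 0.092 0.035]
```

Request:
carry_out --moves '[{"delta_pos": [-1, 0.1, 0], "angular": [0, 0, 0], "jaw": 1}, {"delta_pos": [-1, 0.1, 0], "angular": [0, 0, 0], "jaw": 1}, {"delta_pos": [-1, 0.1, 0], "angular": [0, 0, 0], "jaw": 1}, {"delta_pos": [-1, 0.1, 0], "angular": [0, 0, 0], "jaw": 1}, {"delta_pos": [-1, 0.1, 0], "angular": [0, 0, 0], "jaw": 1}, {"delta_pos": [-1, 0.1, 0], "angular": [0, 0, 0], "jaw": 1}, {"delta_pos": [-1, 0.1, 0], "angular": [0, 0, 0], "jaw": 1}, {"delta_pos": [-1, 0.1, 0], "angular": [0, 0, 0], "jaw": 1}, {"delta_pos": [-1, 0.2, 0], "angular": [0, 0, 0], "jaw": 1}, {"delta_pos": [-1, 0.2, 0], "angular": [0, 0, 0], "jaw": 1}, {"delta_pos": [-0.3, 0, 0], "angular": [0, 0, 0], "jaw": 1}, {"delta_pos": [0, 0, 0], "angular": [0, 0, 0], "jaw": 1}, {"delta_pos": [0, 0, 0], "angular": [0, 0, 0], "jaw": 1}, {"delta_pos": [0, 0, 0], "angular": [0, 0, 0], "jaw": 1}]'

```text
time_s: 1.5
tcp_pos: [0.5239, -0.2051, 0.4047]
orientation: [-0.0, 0.707, 0.707, 0.0]
force: [-1.0, 0.0, 0.7]
width: 0.0853
grasp_force: 0.0
```

Run:
```python
from h import *
c=r.get_calibration("wrist"); s=r.sense(); im=r.get_image("wrist")[:,:,::-1]
cv2.imwrite("pics/w1.png",im); np.save("w1.npy",c,allow_pickle=True)
print(s["tcp_pos"],s["joints"].round(3),s["force"],(-c["R"].T@c["t"]).round(3))
print(proj("wrist",[.524,-.206,.159],c))
```

```text
[ 0.52387602 -0.20510998  0.40470395] [-0.373  0.366  0.179  1.384  0.     1.196] [-0.99709373  0.01691794  0.65501636] [ 0.524 -0.14   0.374]
[317.11802011 212.41043334]
```

View pics/w1.png

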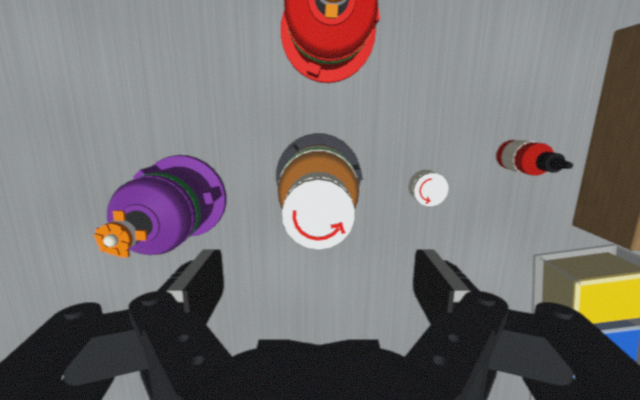

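The wrist view shows the amber jar's cap top centred at about (318,214), within 2 px of the prediction. The smaller look-alike cap is at (430,188).

Run:
```python
from h import *
im=cv2.imread("pics/w1.png").astype(int); c=np.load("w1.npy",allow_pickle=True).item()
m=((im.min(2)>195)|((im[:,:,2]>150)&(im[:,:,1]<110)))[170:260,270:370].astype(np.uint8)
k,_,st,ce=cv2.connectedComponentsWithStats(m); print(st,ce)
i=1+st[1:,4].argmax(); x,y,w,h=st[i][:4]; p=(270+x+(w-1)/2,170+y+(h-1)/2); print(p,w,h,atz("wrist",p,.159,c))
```

```text
[[   0    0  100   90 4789]
 [  12    0   73   30  554]
 [  12   10   72   69 3656]
 [  83   31    1    1    1]] [[50.9647108  49.32512007]
 [47.16245487  9.16064982]
 [47.92642232 43.53829322]
 [83.         31.        ]]
(np.float64(317.5), np.float64(214.0)) 72 69 [ 0.52427145 -0.20717921  0.159     ]
```

Request:
carry_out --moves '[{"delta_pos": [-0.1, 0, 1], "angular": [0, 0, 0], "jaw": 1}, {"delta_pos": [0, 0, 1], "angular": [0, 0, 0], "jaw": 1}, {"delta_pos": [0, 0, 1], "angular": [0, 0, 0], "jaw": 1}, {"delta_pos": [0, 0, 0.7], "angular": [0, 0, 0], "jaw": 1}, {"delta_pos": [0, 0, 0.6], "angular": [0, 0, 0], "jaw": 1}, {"delta_pos": [0, 0, 0.4], "angular": [0, 0, 0], "jaw": 1}, {"delta_pos": [0, 0, 0.2], "angular": [0, 0, 0], "jaw": 1}, {"delta_pos": [0, 0, 0], "angular": [0, 0, 0], "jaw": 1}, {"delta_pos": [0, 0, 0], "angular": [0, 0, 0], "jaw": 1}, {"delta_pos": [0, 0, 0], "angular": [0, 0, 0], "jaw": 1}]'

```text
time_s: 2.55
tcp_pos: [0.5243, -0.2081, 0.3075]
orientation: [0.001, 0.707, 0.707, 0.0]
force: [-0.1, -0.1, 0.4]
width: 0.0854
grasp_force: 0.0
```

Run:
```python
from h import *
s=r.sense();print(s["tcp_pos"],s["force"],s["wrist_torque"])
cv2.imwrite("pics/w2.png",np.hstack([r.get_image("side")[80:220,250:450,::-1].repeat(2,0).repeat(2,1),r.get_image("scene")[150:290,160:360,::-1].repeat(2,0).repeat(2,1)]))
```

```text
[ 0.52427861 -0.20812089  0.30749072] [-0.13378233 -0.07900174  0.39298319] [-0.05221598 -0.05816881  0.00062547]
```

View pics/w2.png

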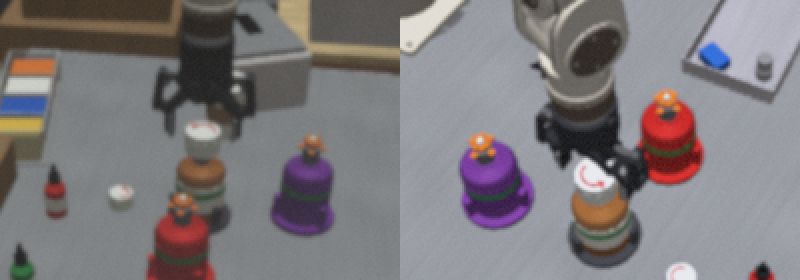

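The pads sit either side of the cap's top in both views, so I'll close the gripper.

Request:
carry_out --moves '[{"delta_pos": [0.05, 0, 0], "angular": [0, 0, 0], "jaw": 0.5}, {"delta_pos": [0, 0, 0], "angular": [0, 0, 0], "jaw": 0.4}, {"delta_pos": [0, 0, 0], "angular": [0, 0, 0], "jaw": 0.2}, {"delta_pos": [0, 0, 0], "angular": [0, 0, 0], "jaw": 0}, {"delta_pos": [0, 0, 0], "angular": [0, 0, 0], "jaw": 0}, {"delta_pos": [0, 0, 0], "angular": [0, 0, 0], "jaw": 0}, {"delta_pos": [0, 0, 0], "angular": [0, 0, 0], "jaw": 0}]' --grip_force 60

```text
time_s: 3.35
tcp_pos: [0.5241, -0.207, 0.307]
orientation: [0.0, 0.707, 0.707, 0.0]
force: [0.3, 0.9, 3.3]
width: 0.05
grasp_force: 61.4
```

Request:
carry_out --moves '[{"delta_pos": [0, 0, 0.05], "angular": [0, 0, 0], "jaw": 0}, {"delta_pos": [0, 0, 0.05], "angular": [0, 0, 0], "jaw": 0}, {"delta_pos": [0, 0, 0], "angular": [0, 0, 0], "jaw": 0}, {"delta_pos": [0, 0, 0], "angular": [0, 0, 0], "jaw": 0}]'

```text
time_s: 3.75
tcp_pos: [0.5241, -0.207, 0.3052]
orientation: [0.0, 0.707, 0.707, 0.0]
force: [-0.9, 0.2, 5.7]
width: 0.0501
grasp_force: 61.6
```

Request:
carry_out --moves '[{"delta_pos": [0, 0, 0.05], "angular": [0, 0, 0], "jaw": 0}, {"delta_pos": [0, 0, 0], "angular": [0, 0, 0], "jaw": 0}, {"delta_pos": [0, 0, 0], "angular": [0, 0, 0], "jaw": 0}]'

```text
time_s: 4.05
tcp_pos: [0.524, -0.207, 0.3049]
orientation: [0.001, 0.707, 0.707, 0.0]
force: [-2.3, 1.7, 9.8]
width: 0.05
grasp_force: 61.9
```

Request:
carry_out --moves '[{"delta_pos": [0, 0, 0.05], "angular": [0, 0, 0], "jaw": 0}, {"delta_pos": [0, 0, 0], "angular": [0, 0, 0], "jaw": 0}, {"delta_pos": [0, 0, 0], "angular": [0, 0, 0], "jaw": 0}]'

```text
time_s: 4.35
tcp_pos: [0.524, -0.207, 0.3046]
orientation: [0.001, 0.707, 0.707, 0.0]
force: [-2.8, 1.4, 12.4]
width: 0.0497
grasp_force: 62.2
```

Request:
carry_out --moves '[{"delta_pos": [0, 0, 0.05], "angular": [0, 0, 0], "jaw": 0}, {"delta_pos": [0, 0, 0.03], "angular": [0, 0, -0.3], "jaw": 0}, {"delta_pos": [0, 0, 0], "angular": [0, 0, -0.5], "jaw": 0}, {"delta_pos": [0, 0, 0], "angular": [0, 0, -0.5], "jaw": 0}, {"delta_pos": [0, 0, 0], "angular": [0, 0, -0.5], "jaw": 0}, {"delta_pos": [0, 0, 0], "angular": [0, 0, -0.5], "jaw": 0}, {"delta_pos": [0, 0, 0], "angular": [0, 0, 0], "jaw": 0}]'

```text
time_s: 5.05
tcp_pos: [0.5248, -0.2073, 0.3045]
orientation: [0.003, 0.617, 0.787, 0.001]
force: [-2.3, 1.9, 16.2]
width: 0.05
grasp_force: 62.6
```

Run:
```python
from h import *
s=r.sense();print(s["tcp_pos"],s["joints"].round(3),s["force"],s["wrist_torque"])
```

```text
[ 0.52484795 -0.20731182  0.30448919] [-3.760e-01  4.240e-01 -1.000e-03  1.139e+00  0.000e+00  9.530e-01] [-2.331871    1.94090892 16.18587826] [ 0.24459648  0.44859255 -0.05641296]
```

Request:
carry_out --moves '[{"delta_pos": [0, 0, 0], "angular": [0, 0, -0.5], "jaw": 0}, {"delta_pos": [0, 0, 0], "angular": [0, 0, -0.5], "jaw": 0}, {"delta_pos": [0, 0, 0], "angular": [0, 0, -0.5], "jaw": 0}, {"delta_pos": [0, 0, 0], "angular": [0, 0, -0.5], "jaw": 0}, {"delta_pos": [0, 0, 0], "angular": [0, 0, -0.5], "jaw": 0}, {"delta_pos": [0, 0, 0], "angular": [0, 0, 0], "jaw": 0}]'

```text
time_s: 5.65
tcp_pos: [0.5254, -0.2077, 0.3044]
orientation: [0.004, 0.509, 0.861, 0.001]
force: [-1.5, 0.4, 13.7]
width: 0.0498
grasp_force: 62.3
```

Run:
```python
from h import *
s=r.sense();print(s["tcp_pos"],s["joints"].round(3),s["force"],s["wrist_torque"])
```

```text
[ 0.52537665 -0.20766669  0.30443556] [-3.760e-01  4.250e-01 -1.000e-03  1.138e+00 -0.000e+00  6.910e-01] [-1.50326437  0.4207626  13.70336975] [0.09018495 0.13292783 0.03532439]
```

Request:
carry_out --moves '[{"delta_pos": [0, 0, 0.05], "angular": [0, 0, -0.5], "jaw": 0}, {"delta_pos": [0, 0, 0], "angular": [0, 0, -0.5], "jaw": 0}, {"delta_pos": [0, 0, 0], "angular": [0, 0, -0.5], "jaw": 0}, {"delta_pos": [0, 0, 0], "angular": [0, 0, -0.5], "jaw": 0}, {"delta_pos": [0, 0, 0], "angular": [0, 0, -0.5], "jaw": 0}, {"delta_pos": [0, 0, 0], "angular": [0, 0, 0], "jaw": 0}]'

```text
time_s: 6.25
tcp_pos: [0.5251, -0.2074, 0.303]
orientation: [0.003, 0.392, 0.92, 0.0]
force: [-1.4, 1.0, 14.0]
width: 0.05
grasp_force: 62.3
```

Run:
```python
from h import *
s=r.sense();print(s["tcp_pos"],s["joints"].round(3),s["force"],s["wrist_torque"])
```

```text
[ 0.5250791  -0.20739786  0.30299032] [-0.376  0.426 -0.003  1.136  0.     0.429] [-1.429863    0.95085833 14.0471496 ] [0.13441479 0.21806837 0.03158572]
```

Request:
carry_out --moves '[{"delta_pos": [0, 0, 0.04], "angular": [0, 0, 0], "jaw": 0}, {"delta_pos": [0, 0, 0.04], "angular": [0, 0, 0], "jaw": 0}, {"delta_pos": [0, 0, 0], "angular": [0, 0, 0], "jaw": 0}, {"delta_pos": [0, 0, 0], "angular": [0, 0, 0], "jaw": 0}]'

```text
time_s: 6.65
tcp_pos: [0.525, -0.2074, 0.3028]
orientation: [0.004, 0.392, 0.92, 0.0]
force: [-3.5, 1.1, 19.9]
width: 0.0492
grasp_force: 62.9
```

Run:
```python
from h import *
s=r.sense();print(s["tcp_pos"],s["joints"].round(3),s["force"],s["wrist_torque"])
```

```text
[ 0.5249911  -0.20736027  0.30279157] [-0.376  0.425 -0.004  1.134  0.     0.43 ] [-3.51090041  1.05901429 19.88053733] [ 2.97565090e-01  7.05188775e-01 -3.88309843e-04]
```

Request:
carry_out --moves '[{"delta_pos": [0, 0, 0], "angular": [0, 0, -0.5], "jaw": 0}, {"delta_pos": [0, 0, 0], "angular": [0, 0, -0.5], "jaw": 0}, {"delta_pos": [0, 0, 0], "angular": [0, 0, -0.5], "jaw": 0}, {"delta_pos": [0, 0, 0], "angular": [0, 0, -0.5], "jaw": 0}, {"delta_pos": [0, 0, 0], "angular": [0, 0, -0.5], "jaw": 0}, {"delta_pos": [0, 0, 0], "angular": [0, 0, -0.5], "jaw": 0}]'

```text
time_s: 7.25
tcp_pos: [0.5249, -0.207, 0.3028]
orientation: [0.004, 0.243, 0.97, 0.0]
force: [-3.0, 3.4, 19.9]
width: 0.0499
grasp_force: 62.9
```

Run:
```python
from h import *
s=r.sense();print(s["tcp_pos"],s["joints"].round(3),s["force"],s["wrist_torque"])
```

```text
[ 0.52494231 -0.20704599  0.30281356] [-3.760e-01  4.250e-01 -4.000e-03  1.134e+00  1.000e-03  1.140e-01] [-2.96719331  3.36607682 19.8780442 ] [ 0.65238019  0.6820279  -0.0619822 ]
```

Request:
carry_out --moves '[{"delta_pos": [0, 0, 0], "angular": [0, 0, -0.6], "jaw": 0}, {"delta_pos": [0, 0, 0], "angular": [0, 0, -0.6], "jaw": 0}, {"delta_pos": [0, 0, 0], "angular": [0, 0, -0.6], "jaw": 0}, {"delta_pos": [0, 0, 0], "angular": [0, 0, -0.6], "jaw": 0}, {"delta_pos": [0, 0, 0], "angular": [0, 0, -0.6], "jaw": 0}, {"delta_pos": [0, 0, 0], "angular": [0, 0, -0.6], "jaw": 0}, {"delta_pos": [0, 0, 0], "angular": [0, 0, -0.6], "jaw": 0}, {"delta_pos": [0, 0, 0], "angular": [0, 0, -0.6], "jaw": 0}]'

```text
time_s: 8.05
tcp_pos: [0.5248, -0.2069, 0.3028]
orientation: [0.003, -0.007, 1.0, -0.001]
force: [-4.0, 3.3, 21.1]
width: 0.0501
grasp_force: 63.0
```

Run:
```python
from h import *
s=r.sense();print(s["tcp_pos"],s["joints"].round(3),s["force"],s["wrist_torque"])
```

```text
[ 0.52481769 -0.20689731  0.30278529] [-3.760e-01  4.250e-01 -5.000e-03  1.135e+00  1.000e-03 -3.890e-01] [-4.04197539  3.33578374 21.10700392] [ 0.67372734  0.77946639 -0.14022723]
```

Request:
carry_out --moves '[{"delta_pos": [0, 0, 0], "angular": [0, 0, -0.6], "jaw": 0}, {"delta_pos": [0, 0, 0], "angular": [0, 0, -0.6], "jaw": 0}, {"delta_pos": [0, 0, 0], "angular": [0, 0, -0.6], "jaw": 0}, {"delta_pos": [0, 0, 0], "angular": [0, 0, -0.6], "jaw": 0}, {"delta_pos": [0, 0, 0], "angular": [0, 0, -0.6], "jaw": 0}, {"delta_pos": [0, 0, 0], "angular": [0, 0, -0.6], "jaw": 0}, {"delta_pos": [0, 0, 0], "angular": [0, 0, -0.6], "jaw": 0}, {"delta_pos": [0, 0, 0], "angular": [0, 0, -0.6], "jaw": 0}]'

```text
time_s: 8.85
tcp_pos: [0.525, -0.2072, 0.3028]
orientation: [0.003, -0.255, 0.967, -0.002]
force: [-2.9, 1.4, 20.6]
width: 0.0503
grasp_force: 62.9
```

Run:
```python
from h import *
s=r.sense();print(s["tcp_pos"],s["joints"].round(3),s["force"],s["wrist_torque"])
```

```text
[ 0.52497217 -0.20715238  0.30275454] [-3.760e-01  4.250e-01 -4.000e-03  1.134e+00  1.000e-03 -8.920e-01] [-2.93803068  1.39551211 20.59844515] [ 0.45687769  0.60772212 -0.11341221]
```

Request:
carry_out --moves '[{"delta_pos": [0, 0, 0], "angular": [0, 0, -0.6], "jaw": 0}, {"delta_pos": [0, 0, 0], "angular": [0, 0, -0.6], "jaw": 0}, {"delta_pos": [0, 0, 0], "angular": [0, 0, -0.6], "jaw": 0}, {"delta_pos": [0, 0, 0], "angular": [0, 0, -0.6], "jaw": 0}, {"delta_pos": [0, 0, 0], "angular": [0, 0, -0.6], "jaw": 0}, {"delta_pos": [0, 0, 0], "angular": [0, 0, -0.6], "jaw": 0}, {"delta_pos": [0, 0, 0], "angular": [0, 0, -0.6], "jaw": 0}, {"delta_pos": [0, 0, 0], "angular": [0, 0, -0.6], "jaw": 0}]'

```text
time_s: 9.65
tcp_pos: [0.5251, -0.207, 0.3027]
orientation: [0.003, -0.488, 0.873, -0.002]
force: [-1.9, 3.6, 20.9]
width: 0.0499
grasp_force: 62.9
```

Request:
carry_out --moves '[{"delta_pos": [0, 0, -0.1], "angular": [0, 0, 0], "jaw": 0}, {"delta_pos": [0, 0, -0.1], "angular": [0, 0, 0], "jaw": 0}, {"delta_pos": [0, 0, -0.1], "angular": [0, 0, 0], "jaw": 0}, {"delta_pos": [0, 0, -0.1], "angular": [0, 0, 0], "jaw": 0}, {"delta_pos": [0, 0, -0.1], "angular": [0, 0, 0], "jaw": 0}, {"delta_pos": [0, 0, 0], "angular": [0, 0, 0], "jaw": 0}]'

```text
time_s: 10.25
tcp_pos: [0.5237, -0.207, 0.3081]
orientation: [-0.001, -0.486, 0.874, 0.0]
force: [1.2, -0.1, 1.9]
width: 0.0499
grasp_force: 61.6
```

Request:
carry_out --moves '[{"delta_pos": [0, 0, -0.1], "angular": [0, 0, 0], "jaw": 0}, {"delta_pos": [0, 0, 0], "angular": [0, 0, 0], "jaw": 0}]'

```text
time_s: 10.45
tcp_pos: [0.5235, -0.207, 0.3099]
orientation: [-0.001, -0.486, 0.874, 0.001]
force: [0.5, 0.4, 1.5]
width: 0.05
grasp_force: 61.8
```

Request:
carry_out --moves '[{"delta_pos": [0, 0, -0.2], "angular": [0, 0, 0], "jaw": 0}, {"delta_pos": [0, 0, -0.4], "angular": [0, 0, 0], "jaw": 0}, {"delta_pos": [0, 0, -0.6], "angular": [0, 0, 0], "jaw": 0}, {"delta_pos": [0, 0, -0.8], "angular": [0, 0, 0], "jaw": 0}, {"delta_pos": [0, 0, -0.8], "angular": [0, 0, -0.5], "jaw": 0}, {"delta_pos": [0, 0, -0.8], "angular": [0, 0, -0.7], "jaw": 0}, {"delta_pos": [0, 0, -0.5], "angular": [0, 0, -1], "jaw": 0}, {"delta_pos": [0, 0, -0.3], "angular": [0, 0, -1], "jaw": 0}, {"delta_pos": [0, 0, -0.1], "angular": [0, 0, -1], "jaw": 0}, {"delta_pos": [0, 0, 0], "angular": [0, 0, -1], "jaw": 0}, {"delta_pos": [0, 0, 0], "angular": [0, 0, -1], "jaw": 0}, {"delta_pos": [0, 0, 0], "angular": [0, 0, 0], "jaw": 0}]'

```text
time_s: 11.65
tcp_pos: [0.5239, -0.207, 0.4015]
orientation: [-0.0, 0.74, -0.673, 0.0]
force: [-0.1, 0.4, -0.9]
width: 0.0501
grasp_force: 62.1
```

```bash
cat >> h.py <<'E'
from scipy.spatial.transform import Rotation as Rn
def todo(x,y,z):
    s=r.sense(); q=s["orientation"]; M=Rn.from_quat([q[1],q[2],q[3],q[0]]).as_matrix()
    print("tcp",s["tcp_pos"].round(4),"j",s["joints"].round(2),"F",s["force"].round(1),"w",s["width"].round(4),"toolx",M[:,0].round(3),"units",(M.T@(np.array([x,y,z])-s["tcp_pos"])/.02).round(2))
E
python3 - <<'E'
from h import *
todo(.531,.23,.4)
cv2.imwrite("pics/w3.png",r.get_image("side")[60:240,240:460,::-1].repeat(2,0).repeat(2,1))
E
```

```text
Traceback (most recent call last):
  File "h.py", line 18, in todo
    print("tcp",s["tcp_pos"].round(4),"j",s["joints"].round(2),"F",s["force"].round(1),"w",s["width"].round(4),"toolx",M[:,0].round(3),"units",(M.T@(np.array([x,y,z])-s["tcp_pos"])/.02).round(2))
                                                                                           ^^^^^^^^^^^^^^^^
AttributeError: 'float' object has no attribute 'round'
```

```bash
sed -i 's/s\["width"\].round(4)/round(s["width"],4)/' h.py
python3 - <<'E'
from h import *
todo(.531,.23,.4)
cv2.imwrite("pics/w3.png",r.get_image("side")[60:240,240:460,::-1].repeat(2,0).repeat(2,1))
E
```

```text
tcp [ 0.5239 -0.207   0.4015] j [-0.38  0.37  0.17  1.38 -0.   -2.04] F [-0.1  0.4 -0.9] w 0.0501 toolx [ 0.094 -0.996  0.   ] units [-21.72  -2.4    0.07]
```

View pics/w3.png

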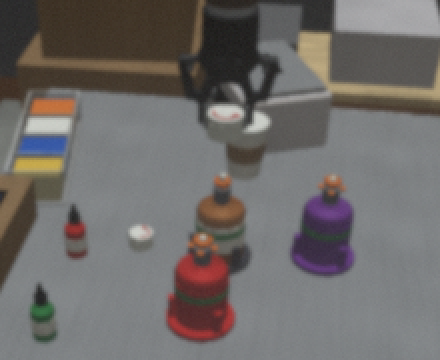

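The cap is off and held level in the gripper at about (225,115), and the jar's orange collar is exposed at (222,182). Next I carry it towards the tray.

Request:
carry_out --moves '[{"delta_pos": [-0.5, 0, 0], "angular": [0, 0, 0], "jaw": 0}, {"delta_pos": [-1, -0.1, 0], "angular": [0, 0, 0], "jaw": 0}, {"delta_pos": [-1, -0.1, 0], "angular": [0, 0, 0], "jaw": 0}, {"delta_pos": [-1, -0.1, 0], "angular": [0, 0, 0], "jaw": 0}, {"delta_pos": [-1, -0.1, 0], "angular": [0, 0, 0], "jaw": 0}, {"delta_pos": [-1, -0.1, 0], "angular": [0, 0, 0], "jaw": 0}, {"delta_pos": [-1, -0.1, 0], "angular": [0, 0, 0], "jaw": 0}, {"delta_pos": [-1, -0.1, 0], "angular": [0, 0, 0], "jaw": 0}, {"delta_pos": [-1, -0.1, 0], "angular": [0, 0, 0], "jaw": 0}, {"delta_pos": [-1, -0.1, 0], "angular": [0, 0, 0], "jaw": 0}, {"delta_pos": [-1, -0.1, 0], "angular": [0, 0, 0], "jaw": 0}, {"delta_pos": [-1, -0.2, 0], "angular": [0, 0, 0], "jaw": 0}, {"delta_pos": [-1, -0.2, 0], "angular": [0, 0, 0], "jaw": 0}, {"delta_pos": [-1, -0.2, 0], "angular": [0, 0, 0], "jaw": 0}, {"delta_pos": [-1, -0.2, 0], "angular": [0, 0, 0], "jaw": 0}, {"delta_pos": [-1, -0.2, 0], "angular": [0, 0, 0], "jaw": 0}, {"delta_pos": [-1, -0.2, 0], "angular": [0, 0, 0], "jaw": 0}, {"delta_pos": [-1, -0.1, 0], "angular": [0, 0, 0], "jaw": 0}, {"delta_pos": [-1, -0.1, 0], "angular": [0, 0, 0], "jaw": 0}, {"delta_pos": [-1, 0, 0], "angular": [0, 0, 0], "jaw": 0}]'

```text
time_s: 13.7
tcp_pos: [0.5346, 0.1871, 0.4006]
orientation: [-0.0, 0.739, -0.673, -0.0]
force: [-0.7, -0.1, 0.0]
width: 0.0498
grasp_force: 62.1
```

Request:
carry_out --moves '[{"delta_pos": [-1, 0, 0], "angular": [0, 0, 0], "jaw": 0}, {"delta_pos": [-0.8, 0, 0], "angular": [0, 0, 0], "jaw": 0}, {"delta_pos": [-0.4, 0, 0], "angular": [0, 0, 0], "jaw": 0}, {"delta_pos": [0, 0, 0], "angular": [0, 0, 0], "jaw": 0}, {"delta_pos": [0, 0, 0], "angular": [0, 0, 0], "jaw": 0}, {"delta_pos": [0, 0, 0], "angular": [0, 0, 0], "jaw": 0}]'

```text
time_s: 14.3
tcp_pos: [0.531, 0.2289, 0.4005]
orientation: [0.0, 0.739, -0.673, 0.0]
force: [0.6, -0.1, 0.2]
width: 0.0501
grasp_force: 62.1
```

Run:
```python
from h import *
todo(.531,.26,.4)
c=r.get_calibration("wrist"); im=r.get_image("wrist")[:,:,::-1]
cv2.imwrite("pics/w4.png",im); np.save("w4.npy",c,allow_pickle=True)
```

```text
tcp [0.531  0.2289 0.4005] j [ 0.41  0.4   0.22  1.39 -0.   -1.26] F [ 0.6 -0.1  0.2] w 0.0501 toolx [ 0.093 -0.996  0.   ] units [-1.55 -0.14  0.03]
```

View pics/w4.png

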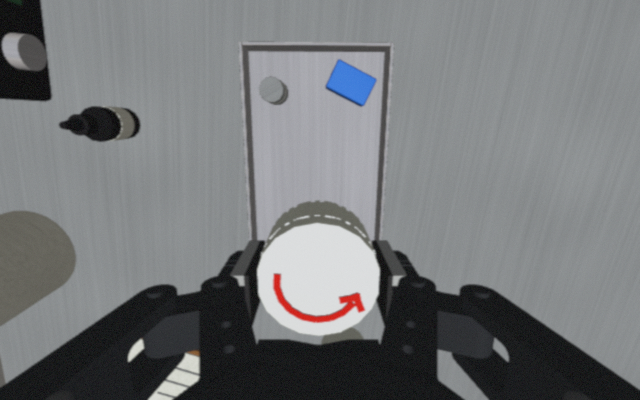

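The wrist view shows the cap held level and upright, with its arrow on top. The tray's far rim corners are at (242,44) and (392,44), the grip and cartridge box are at the -y end, and the near end is free.

Run:
```python
from h import *
c=np.load("w4.npy",allow_pickle=True).item()
a=atz("wrist",(242,44),.035,c);b=atz("wrist",(392,44),.035,c)
u=(a-b)/np.linalg.norm(a-b); v=np.array([-u[1],u[0],0]); print(a,b,np.linalg.norm(a-b),u)
f=(a+b)/2+.165*v; print("free",f); todo(f[0],f[1],.195)
for p in [(250,235),(380,235)]: print(atz("wrist",p,.035,c))
```

```text
[0.61722606 0.10208814 0.035     ] [0.47312069 0.0886648  0.035     ] 0.1447291998841541 [0.99568962 0.09274791 0.        ]
free [0.52986997 0.25966526 0.035     ]
tcp [0.5311 0.2288 0.4006] j [ 0.41  0.4   0.22  1.39 -0.   -1.26] F [ 0.8 -0.5 -0.1] w 0.0503 toolx [ 0.093 -0.996  0.   ] units [-1.54 -0.08 10.28]
[0.60209831 0.29778935 0.035     ]
[0.45657716 0.28418158 0.035     ]
```

Request:
carry_out --moves '[{"delta_pos": [-0.8, 0, 0], "angular": [0, 0, 0], "jaw": 0}, {"delta_pos": [-0.75, -0.08, 0.5], "angular": [0, 0, 0], "jaw": 0}, {"delta_pos": [0, 0, 1], "angular": [0, 0, 0], "jaw": 0}, {"delta_pos": [0, 0, 1], "angular": [0, 0, 0], "jaw": 0}, {"delta_pos": [0, 0, 1], "angular": [0, 0, 0], "jaw": 0}, {"delta_pos": [0, 0, 1], "angular": [0, 0, 0], "jaw": 0}, {"delta_pos": [0, 0, 1], "angular": [0, 0, 0], "jaw": 0}, {"delta_pos": [0, 0, 1], "angular": [0, 0, 0], "jaw": 0}, {"delta_pos": [0, 0, 1], "angular": [0, 0, 0], "jaw": 0}, {"delta_pos": [0, 0, 0.8], "angular": [0, 0, 0], "jaw": 0}, {"delta_pos": [0, 0, 0.7], "angular": [0, 0, 0], "jaw": 0}, {"delta_pos": [0, 0, 0.6], "angular": [0, 0, 0], "jaw": 0}, {"delta_pos": [0, 0, 0.4], "angular": [0, 0, 0], "jaw": 0}, {"delta_pos": [0, 0, 0], "angular": [0, 0, 0], "jaw": 0}, {"delta_pos": [0, 0, 0], "angular": [0, 0, 0], "jaw": 0}, {"delta_pos": [0, 0, 0], "angular": [0, 0, 0], "jaw": 0}]'

```text
time_s: 15.95
tcp_pos: [0.53, 0.2609, 0.2014]
orientation: [-0.001, 0.74, -0.673, 0.0]
force: [-0.4, -0.4, -0.2]
width: 0.0497
grasp_force: 62.1
```

Run:
```python
from h import *
todo(.530,.26,.186)
cv2.imwrite("pics/w5.png",np.hstack([r.get_image("side")[200:360,240:410,::-1].repeat(2,0).repeat(2,1),r.get_image("scene")[60:220,250:420,::-1].repeat(2,0).repeat(2,1)]))
```

```text
tcp [0.53   0.2609 0.2014] j [ 0.46  0.57 -0.05  0.95  0.   -1.21] F [-0.4 -0.4 -0.2] w 0.0497 toolx [ 0.094 -0.996 -0.001] units [0.04 0.01 0.77]
```

View pics/w5.png

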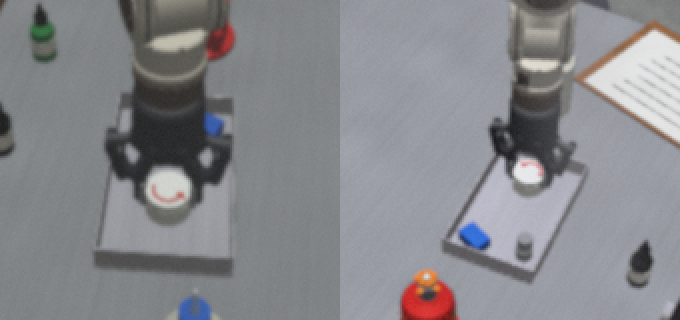

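Both views show the cap over the free end and between the walls. I'll lower slowly and feel for the floor.

Request:
carry_out --moves '[{"delta_pos": [0, 0, 0.2], "angular": [0, 0, 0], "jaw": 0}, {"delta_pos": [0, 0, 0.2], "angular": [0, 0, 0], "jaw": 0}, {"delta_pos": [0, 0, 0.2], "angular": [0, 0, 0], "jaw": 0}, {"delta_pos": [0, 0, 0.1], "angular": [0, 0, 0], "jaw": 0}, {"delta_pos": [0, 0, 0], "angular": [0, 0, 0], "jaw": 0}, {"delta_pos": [0, 0, 0], "angular": [0, 0, 0], "jaw": 0}]'

```text
time_s: 16.65
tcp_pos: [0.5296, 0.2606, 0.1864]
orientation: [0.0, 0.74, -0.673, -0.0]
force: [0.1, -1.0, -0.9]
width: 0.0501
grasp_force: 62.1
```

Request:
carry_out --moves '[{"delta_pos": [0, 0, 0.05], "angular": [0, 0, 0], "jaw": 0}, {"delta_pos": [0, 0, 0.05], "angular": [0, 0, 0], "jaw": 0}, {"delta_pos": [0, 0, 0], "angular": [0, 0, 0], "jaw": 0}, {"delta_pos": [0, 0, 0], "angular": [0, 0, 0], "jaw": 0}]'

```text
time_s: 17.05
tcp_pos: [0.5297, 0.2607, 0.1854]
orientation: [-0.0, 0.74, -0.673, 0.0]
force: [-1.5, -0.4, 6.2]
width: 0.0498
grasp_force: 62.5
```

Request:
carry_out --moves '[{"delta_pos": [0, 0, -0.04], "angular": [0, 0, 0], "jaw": 0}, {"delta_pos": [0, 0, 0], "angular": [0, 0, 0], "jaw": 0}, {"delta_pos": [0, 0, 0], "angular": [0, 0, 0], "jaw": 0.62}, {"delta_pos": [0, 0, 0], "angular": [0, 0, 0], "jaw": 0.68}, {"delta_pos": [0, 0, 0], "angular": [0, 0, 0], "jaw": 0.75}, {"delta_pos": [0, 0, 0], "angular": [0, 0, 0], "jaw": 0.85}, {"delta_pos": [0, 0, 0], "angular": [0, 0, 0], "jaw": 0.85}, {"delta_pos": [0, 0, 0], "angular": [0, 0, 0], "jaw": 0.85}]' --grip_force 20

```text
time_s: 17.85
tcp_pos: [0.5296, 0.2606, 0.1852]
orientation: [0.0, 0.74, -0.673, -0.0]
force: [-1.0, -0.2, -0.2]
width: 0.0726
grasp_force: 0.0
```

Request:
carry_out --moves '[{"delta_pos": [0, 0, -0.2], "angular": [0, 0, 0], "jaw": 0.85}, {"delta_pos": [0, 0, -0.4], "angular": [0, 0, 0], "jaw": 0.85}, {"delta_pos": [0, 0, -0.8], "angular": [0, 0, 0], "jaw": 0.85}, {"delta_pos": [0, 0, -1], "angular": [0, 0, 0], "jaw": 0.85}, {"delta_pos": [0, 0, -1], "angular": [0, 0, 0], "jaw": 0.85}, {"delta_pos": [0, 0, -1], "angular": [0, 0, 0], "jaw": 0.85}, {"delta_pos": [0, 0, -1], "angular": [0, 0, 0], "jaw": 0.85}, {"delta_pos": [0, 0, -1], "angular": [0, 0, 0], "jaw": 0.85}, {"delta_pos": [0, 0, -0.6], "angular": [0, 0, 0], "jaw": 0.85}, {"delta_pos": [0, 0, 0], "angular": [0, 0, 0], "jaw": 0.85}, {"delta_pos": [0, 0, 0], "angular": [0, 0, 0], "jaw": 0.85}]'

```text
time_s: 18.95
tcp_pos: [0.5295, 0.2606, 0.3251]
orientation: [-0.0, 0.74, -0.673, -0.0]
force: [-0.3, -0.5, 0.2]
width: 0.0722
grasp_force: 0.0
```

Run:
```python
from h import *
todo(.530,.26,.3)
c=r.get_calibration("wrist"); w=r.get_image("wrist")[:,:,::-1]; s=r.get_image("side")[120:360,240:410,::-1]
print(proj("wrist",[.530,.26,.037],c))
w=cv2.resize(w,(500,312)); s=cv2.resize(s,(221,312)); cv2.imwrite("pics/w6.png",np.hstack([w,s]))
```

```text
tcp [0.5295 0.2606 0.3251] j [ 0.46  0.46  0.11  1.22  0.   -1.21] F [-0.3 -0.5  0.2] w 0.0722 toolx [ 0.094 -0.996 -0.   ] units [ 0.03 -0.02  1.26]
[318.26479006 197.91870995]
```

View pics/w6.png

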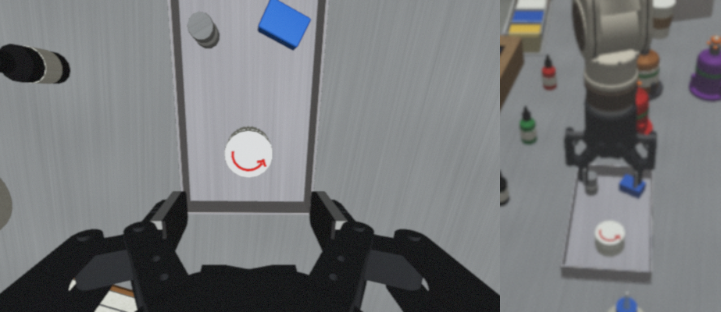

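The cap stands flat and top-up in the free end of the tray (wrist crop (249,153), as predicted). The gripper is clear and the bystanders are undisturbed.

```bash
python3 -c "
from bench import r
print(r.finish_job())"
```

```text
the job is handed in; nothing more can be done
None
```

The jar is open, its cap stands flat and top-up in the free end of the tray with the gripper clear, and I handed the job in at about 19 s; no verdict was returned.

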